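Set, lock and zero a length stop against a pattern piece

ROBOT

A 6-joint arm with a two-finger parallel gripper is mounted at the origin on a cart in front of the work surface, level with it; the furniture and walls round the work are solid. World frame = base frame: x ahead of the robot, y to its left, z up, the work surface at z = 0. Lengths are in m, angles in rad, forces in N, time in s.
With the tool pointing down it reaches from about 0.3 to 0.875 m from the base axis. Payload 6.4 kg.
Tool frame: the origin (TCP) lies at the very end of the fingers, on their centre line; the grasp point (between the pads) lies 19 mm behind it; z points along the fingers, y is the direction in which the jaws open and shut (so a half turn about z gives the same grasp; the last joint's range is limited). The gripper opens to 85 mm and grips with 20 to 120 N. Pads are 22 mm wide; open, the fingers measure 114 mm over their backs; the gripper's body (76 mm by 85 mm) begins 54 mm behind the grasp point. The pads swing forward as they close: fully open they stand 13 mm farther back than shut.
Start: joints at [1.046, 0.181, 1.607, -0, 1.354, -0.206], TCP at [0.18, 0.546, 0.231] pointing down, gripper open.
Joint ranges: [-2.99, 2.99], [-0.89, 2.07], [0.3, 2.58], [-1.14, 4.28], [0, 2.63], [-3.12, 3.12]. Speed limits (rad/s): [2.57, 2.57, 3.01, 3.14, 3.14, 3.14].

INTERFACE

Orientations are given as a unit quaternion [w, x, y, z].
In Python, from bench import telemetry, imaging, ctrl gives the robot as it stands.
- The arm moves only by the shell command python3 -m pendant 'ROWS' [OPENING]. ROWS is JSON, a list that holds one entry, the list of rows, each a list of 6 numbers: the shift along the tool's x, y, z in units of 200 mm (1.0 is 200 mm), then the turn, a rotation vector about the tool's x, y, z in units of pi rad (1.0 is pi rad). In form: [[[tx, ty, tz, rx, ry, rz], ...]]. A call has 1 to 12 rows; each row shifts and turns the pose as measured when the row begins, along the tool's axes as they then stand; what a row does not reach is not made up. A row lasts 1/8 s, in which the tool goes at most 62.5 mm and 10.7 degrees, less where a joint would pass 70% of its speed; a pose out of reach is approached as far as the arm can. A call with a number of a shift or a turn outside -1 to 1 is refused whole. A call with a gripper value outside its range is refused whole. OPENING is the closure, from 0 (fully open) to 1 (shut), set as the call begins (- or left out, the last holds). The fingers move at their own pace and stop on an object; the grip force is fixed at half the most. Time passes only in rows, so rows that do not move let the fingers close. It gives the time, the measured TCP pose, the force and the opening at its end, in the units of the state.
- telemetry.get_obs(): the state, without advancing time (a new reading comes with each control period).
- imaging.camera(name): name is "scene" or "side" or "wrist"; returns a dict with "pixels" (384x512x3 uint8, blue, green, red), "vfov" (degrees; the focal length in pixels is half the picture's height over the tangent of half this angle, whatever the lens; pixels are square), "cx", "cy" (the principal point, pixels), "distortion" ([k1, k2, p1, p2, k3] as OpenCV has them; the pictures are not rectified), "R" (3x3) and "t" (3): a world point X has camera coordinates R X + t. Camera axes: x right, y down, z forward; pixel columns grow to the right and rows downward; lengths in m; the calibration is good to about 2 mm. A picture is of the moment at which its call begins. There is no depth.
- ctrl.hand_in(): hands the job in, once; it reports no verdict.
The state is a dict: "time_s": time; "q": joint angles; "dq": joint speeds; "joint_efforts": joint torques, N m; "eef_pos": TCP position; "eef_rot": TCP orientation; "wrist_force": force on the tool from outside, world axes, zero at the start; "torque": the same for the moment, N m; "opening": opening from 0.0 (shut) to 1.0 (fully open).
Only numpy, scipy, OpenCV 4.12 (cv2) and the standard library are available. Lean on these libraries where they do the work, as an engineer would, in place of code of your own. Each camera call takes 0.05 s, during which the arm holds its last target.

TASK

Set the sliding length stop to the wooden pattern piece: slide it along the rail until the piece is squeezed home between the stop and the fixed end block, then twist its knob until the stop is firmly locked there. The knob looks the same free or locked (and locks whichever way it is turned), so first try gently whether the stop slides and never drag it while it is locked. Once it is locked, zero its readout by holding the readout's button fully down for two seconds, then let go.

Things in the scene. Friction and masses are not known exactly. Their poses are not given: they have to be found in the camera images.
- length_stop: Sliding length stop: dark steel saddle, 142 x 58 mm, astride the rail; slides along it only (2 N when free). Origin: on the rail's centre line, at the height of the rail's top (47 mm above the bench), in the plane of the working face. y points along the rail to the end block, x across the rail away from the pattern piece, z up. It extends from the face to y = -142 mm; saddle top at z = 12 mm.
- stop_face (a point): Centre of the stop's working face, the end (60 mm wide, 44 mm high) of a bright steel shoe that hangs beside the rail over the plywood; it faces +y. Axes as length_stop.
- knob_grip (a point): Grip point on the axis of the twist knob, 40 mm above the rail's top. Round ribbed black knob, 42 mm in diameter, 34 mm tall, from 8 to 42 mm above the saddle's top; nothing tall within 30 mm of it. The point belongs to the saddle and does not turn with the knob. Gripped by the knob, a locked stop gives only 1 to 4 mm under a push of 10 to 20 N. Axes as length_stop.
- rail: Aluminium fence rail, 36 mm wide, 500 mm long, its top 47 mm above the bench, with an 11 mm slot along its top and a scale of ticks; on a plywood board 15 mm thick, fixed to the bench. Origin: under the board, on the bench; y axis along the rail to the end block.
- end_face (a point): Point on the inner face of the fixed aluminium end block, 25 mm above the bench. The face looks along its -y axis, towards the stop; x runs across the rail, z up.
- pattern_center (a point): Centre of the loose wooden pattern piece: flat timber, 220 mm long (its y axis, along the rail), 60 mm wide, 20 mm thick, about 0.2 kg. It lies on the plywood beside the rail, between the end block and the stop, at the start a few mm to 2 cm short of the end block.
- zero_button_top (a point): Centre of the top of the readout's round grey button, 20 mm in diameter, 8 mm proud of the black readout housing (54 x 54 mm) at the rear of the stop, whose top is 30 mm above the rail's top. It moves down with the button.
- zero_button (a joint): Travel of the button in m: 0 up, 0.005 fully down. Spring: 1.5 N to start, 4.5 N fully down; comes up by itself.
- knob_top (a point): Centre of the knob's top. An eccentric under the knob turns 1.1 rad either way from its middle, to solid stops. Within 0.3 rad of the middle it is free; beyond, either way, it jams in the rail's slot, firmly from 0.7 rad. It starts up to 0.6 rad either way, and this does not show it. Turning takes 0.4 N m free, about 0.7 N m near full lock. Into lock it nudges the stop towards the end block, out of lock away.

How it is judged:
By the outcome, as a careful person would: the job done as asked, in the order asked, and still so for the second after the job is handed in, with the robot touching nothing.
It also fails if it takes over 54 s, if anything falls off the work surface, if the arm or the gripper's body presses on something with over 40 N, if the wrist force passes 120 N, or if a joint passes its speed limit or range.

## Working session

There is one attempt and no reset: what is moved stays moved. The work goes in short steps, Python scripts to look and compute and a shell command to move; the robot and the scene stay as the last step left them, time stands still between calls to the robot, and variables do not carry over. Pictures are saved under pics/ and viewed, and the job is handed in when it is done.

```bash
ls; mkdir -p pics; python3 - <<'E'
from bench import telemetry, imaging, ctrl
import cv2,numpy as np
print(telemetry.get_obs())
for n in ["scene","side","wrist"]:
    c=imaging.camera(n); cv2.imwrite(f"pics/{n}0.png",c["pixels"])
    print(n,c["vfov"],c["cx"],c["cy"],c["distortion"],(-np.array(c["R"]).T@np.array(c["t"])).round(3))
E
```

```text
pics
{'time_s': 0.0, 'q': array([ 1.04569758e+00,  1.81563947e-01,  1.60800664e+00, -1.32495439e-05,
        1.35380525e+00, -2.06342401e-01]), 'dq': array([0.00143443, 0.00217376, 0.00090089, 0.00042024, 0.00154332,
       0.00198199]), 'joint_efforts': array([-6.38954825e-04, -4.44874692e+01, -3.51340306e+01, -3.27226935e-04,
        9.11786046e-03, -5.78059030e-06]), 'eef_pos': array([0.17992248, 0.54553968, 0.23037194]), 'eef_rot': array([-3.12812295e-04,  1.58702815e-01,  9.87325996e-01, -8.34939549e-04]), 'wrist_force': array([ 0.00773071, -0.46659281, -0.99463192]), 'torque': array([-0.03207899,  0.00297778,  0.03857547]), 'opening': 1.0022655844773962}
scene 43.47144009841939 257.67818192952603 188.85209659576682 [-0.00332878  0.          0.          0.          0.        ] [ 0.22  -0.577  0.906]
side 53.91227214628593 256.79879330647924 200.38296889708732 [-0.03507299  0.          0.          0.          0.        ] [0.295 0.66  0.625]
wrist 60.73455434636666 262.5751557967141 192.11480473493646 [-0.07130113  0.          0.          0.          0.        ] [0.1   0.573 0.373]
```

View pics/scene0.png

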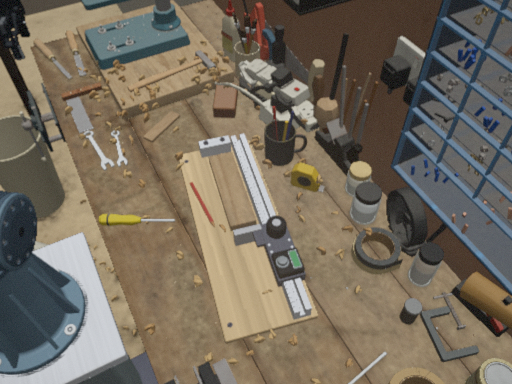

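View pics/side0.png

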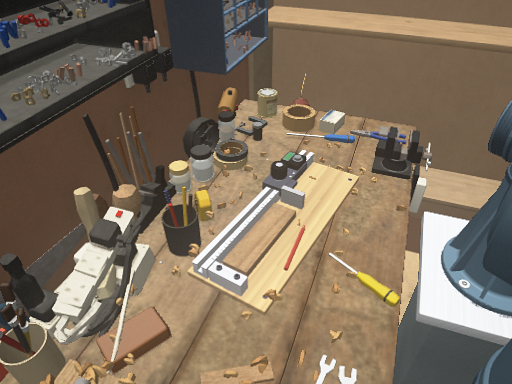

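View pics/wrist0.png

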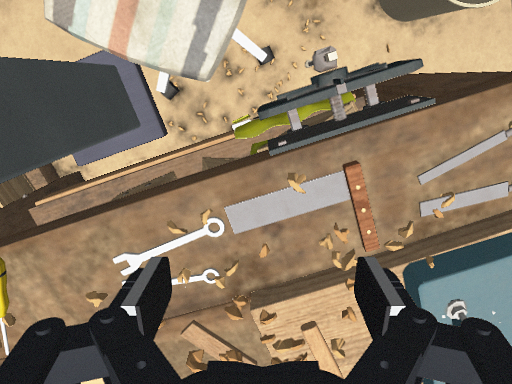

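Scene view: knob near (276,226), readout near (288,262), end block near (215,146), pattern piece near (232,190). I'll zoom in to get exact pixels.

```bash
python3 - <<'E'
import cv2
a=cv2.imread("pics/scene0.png")[130:325,170:325]; cv2.imwrite("pics/s0z.png",cv2.resize(a,None,fx=3,fy=3,interpolation=cv2.INTER_CUBIC))
a=cv2.imread("pics/side0.png")[140:310,180:360]; cv2.imwrite("pics/d0z.png",cv2.resize(a,None,fx=3.5,fy=3.5,interpolation=cv2.INTER_CUBIC)[:600])
E
```

```text
(no output)
```

View pics/s0z.png

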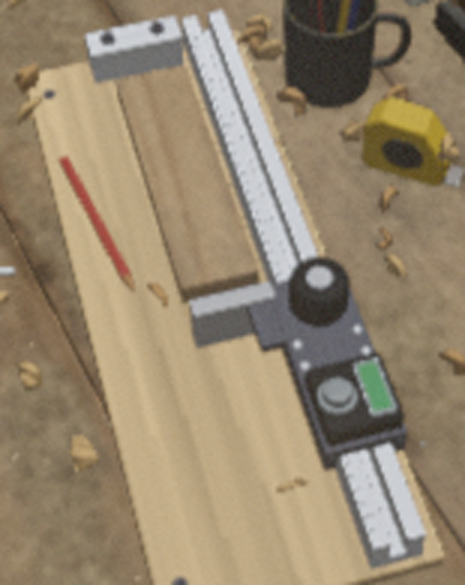

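View pics/d0z.png

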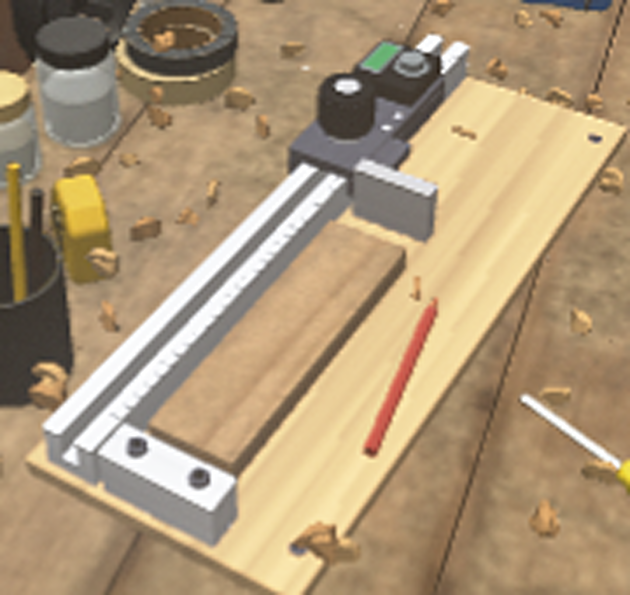

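```bash
cat > h.py <<'E'
import numpy as np, cv2
from bench import telemetry, imaging
def ray(c,u,v):
    f=c["pixels"].shape[0]/2/np.tan(np.radians(c["vfov"])/2)
    K=np.array([[f,0,c["cx"]],[0,f,c["cy"]],[0,0,1]])
    p=cv2.undistortPoints(np.array([[[u,v]]],float),K,np.array(c["distortion"],float))[0,0]
    R=np.array(c["R"]);t=np.array(c["t"]); return -R.T@t, R.T@np.array([p[0],p[1],1])
def atz(c,u,v,z):
    o,d=ray(c,u,v); return o+d*(z-o[2])/d[2]
def proj(c,X):
    f=c["pixels"].shape[0]/2/np.tan(np.radians(c["vfov"])/2)
    K=np.array([[f,0,c["cx"]],[0,f,c["cy"]],[0,0,1]])
    return cv2.projectPoints(np.array(X,float).reshape(-1,1,3),cv2.Rodrigues(np.array(c["R"]))[0],np.array(c["t"],float),K,np.array(c["distortion"],float))[0][:,0]
E
python3 - <<'E'
from h import *
s=imaging.camera("scene");d=imaging.camera("side")
S=lambda x,y,z:atz(s,170+x/3,130+y/3,z).round(4)
D=lambda x,y,z:atz(d,180+x/3.5,140+y/3.5,z).round(4)
print("knob",S(319,277,.101),D(347,88,.101))
print("btn",S(338,391,.085),D(411,62,.085))
print("rail far S",S(183,18,.047),S(220,12,.047)," D",D(48,430,.047),D(100,458,.047))
print("rail near S",S(372,555,.047),S(420,542,.047)," D",D(433,40,.047),D(468,48,.047))
print("pattern near corners",S(185,292,.035),S(258,272,.035),D(405,255,.035),D(330,222,.035))
print("pattern far",S(118,82,.035),S(182,70,.035),D(232,472,.035))
print("shoe top near-face", S(192,300,.059),S(272,285,.059),D(356,165,.05),D(437,190,.05))
print("block top", S(92,55,.04),S(183,42,.04))
E
```

```text
knob [ 0.515  -0.0877  0.101 ] [ 0.5137 -0.0822  0.101 ]
btn [ 0.4876 -0.1636  0.085 ] [ 0.4861 -0.154   0.085 ]
rail far S [0.5626 0.2327 0.047 ] [0.5935 0.2246 0.047 ]  D [0.5913 0.2317 0.047 ] [0.5542 0.24   0.047 ]
rail near S [ 0.4603 -0.2587  0.047 ] [ 0.4918 -0.2653  0.047 ]  D [ 0.4915 -0.2491  0.047 ] [ 0.4618 -0.2471  0.047 ]
pattern near corners [ 0.4459 -0.0137  0.035 ] [ 0.5014 -0.0226  0.035 ] [0.4436 0.0014 0.035 ] [ 0.502  -0.0142  0.035 ]
pattern far [0.4877 0.2014 0.035 ] [0.5402 0.1891 0.035 ] [0.4848 0.2146 0.035 ]
shoe top near-face [ 0.4411 -0.0377  0.059 ] [ 0.4973 -0.0526  0.059 ] [ 0.4992 -0.0636  0.05  ] [ 0.4376 -0.0557  0.05  ]
block top [0.4795 0.2351 0.04  ] [0.5531 0.2135 0.04  ]
```

```bash
cat > plan.py <<'E'
import sys,numpy as np
from scipy.spatial.transform import Rotation as Ro
from bench import telemetry
def cur():
    o=telemetry.get_obs(); w,x,y,z=o["eef_rot"]; return o,np.array(o["eef_pos"]),Ro.from_quat([x,y,z,w])
def goal_rot(yaw): # tool y at angle yaw (rad) in world, z down
    c,s=np.cos(yaw),np.sin(yaw); return Ro.from_matrix(np.array([[-s,c,0],[c,s,0],[0,0,-1]]).T)
def plan(target,yaw,n):
    o,p,R=cur(); G=goal_rot(yaw); out=[]
    for k in range(n):
        m=n-k
        t=R.inv().apply((np.array(target)-p)/m); r=(R.inv()*G).as_rotvec()/m
        row=np.r_[t/.2,r/np.pi].round(3); out.append(row)
        p=p+R.apply(row[:3]*.2); R=R*Ro.from_rotvec(row[3:]*np.pi)
    print(str([[list(map(float,x)) for x in out]]).replace(" ",""),p.round(4))
def stat():
    o,p,R=cur(); M=R.as_matrix()
    print("t%.2f pos %s yawy %.3f tilt %s F %s T %s open %.3f q6 %.2f"%(o["time_s"],p.round(4),np.arctan2(M[1,1],M[0,1]),M[:2,2].round(4),np.round(o["wrist_force"],2),np.round(o["torque"],3),o["opening"],o["q"][5]))
E
python3 -c "
from plan import *
plan([.514,-.085,.23],-.201,12)"
```

```text
[[[-0.215,-0.206,0.0,-0.0,0.0,0.039],[-0.238,-0.178,0.001,-0.0,0.0,0.039],[-0.258,-0.148,0.0,-0.0,0.0,0.038],[-0.274,-0.116,0.001,-0.0,0.0,0.039],[-0.286,-0.082,0.0,-0.0,0.0,0.038],[-0.294,-0.047,0.001,-0.0,0.0,0.039],[-0.297,-0.011,0.0,-0.0,0.0,0.038],[-0.296,0.025,0.001,-0.0,0.0,0.039],[-0.291,0.061,0.0,-0.0,0.0,0.038],[-0.282,0.095,0.001,-0.0,0.0,0.039],[-0.268,0.128,0.0,-0.0,0.0,0.038],[-0.251,0.16,0.001,-0.0,0.0,0.039]]] [ 0.514 -0.085  0.23 ]
```

```bash
python3 -m pendant '[[[-0.215,-0.206,0,0,0,0.039],[-0.238,-0.178,0,0,0,0.039],[-0.258,-0.148,0,0,0,0.038],[-0.274,-0.116,0,0,0,0.039],[-0.286,-0.082,0,0,0,0.038],[-0.294,-0.047,0,0,0,0.039],[-0.297,-0.011,0,0,0,0.038],[-0.296,0.025,0,0,0,0.039],[-0.291,0.061,0,0,0,0.038],[-0.282,0.095,0,0,0,0.039],[-0.268,0.128,0,0,0,0.038],[-0.251,0.16,0,0,0,0.039]]]' 0; python3 -c "
from plan import *
stat();plan([.514,-.085,.23],-.201,3)"
```

```text
time_s: 1.75
eef_pos: [0.5103, -0.1077, 0.2328]
eef_rot: [0.002, 0.788, 0.616, 0.003]
wrist_force: [0.1, 0.9, 0.6]
opening: 1.002
t1.75 pos [ 0.5103 -0.1077  0.2328] yawy -0.243 tilt [0.008  0.0007] F [0.06 0.91 0.57] T [ 0.03  -0.014 -0.019] open 1.002 q6 -0.20
[[[0.038,-0.003,0.005,0.001,-0.0,-0.004],[0.038,-0.003,0.005,0.001,-0.0,-0.005],[0.039,-0.002,0.004,0.0,-0.001,-0.004]]] [ 0.514  -0.0849  0.2301]
```

```bash
python3 - <<'E'
from h import *
from plan import stat
c=imaging.camera("wrist");cv2.imwrite("pics/w1.png",c["pixels"]);
import pickle;pickle.dump(c,open("w1.pkl","wb"));stat()
d=imaging.camera("side");cv2.imwrite("pics/d1.png",d["pixels"])
E
```

```text
t1.80 pos [ 0.5128 -0.1145  0.2329] yawy -0.252 tilt [ 0.0102 -0.0041] F [-0.65 -6.04  2.41] T [-0.207  0.005 -0.045] open 0.998 q6 -0.19
```

View pics/w1.png

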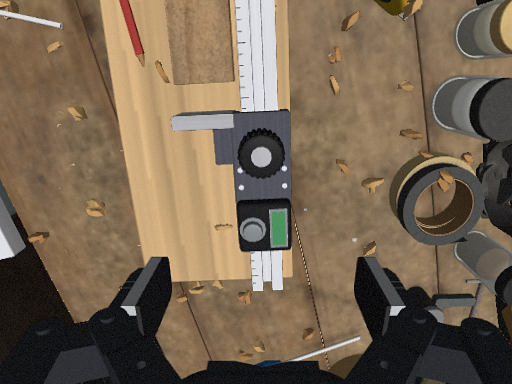

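Wrist view: knob cap at (261,156), button at (252,229), shoe face edge at y≈115, pattern's near end at y≈82. The arm was still settling, so I'll settle first and measure again.

```bash
python3 -m pendant '[[[0,0,0,0,0,0],[0,0,0,0,0,0]]]' 0; python3 - <<'E'
from h import *
from plan import *
stat()
c=imaging.camera("wrist");cv2.imwrite("pics/w2.png",c["pixels"]);
cv2.imwrite("pics/w2z.png",cv2.resize(c["pixels"][0:300,100:350],None,fx=2,fy=2,interpolation=cv2.INTER_CUBIC))
import pickle;pickle.dump(c,open("w2.pkl","wb"));stat()
E
```

```text
time_s: 2.1
eef_pos: [0.5108, -0.1108, 0.2319]
eef_rot: [0.002, 0.789, 0.615, 0.003]
wrist_force: [-0.3, 0.9, -0.2]
opening: 1.002
t2.10 pos [ 0.5108 -0.1108  0.2319] yawy -0.246 tilt [ 0.0069 -0.0003] F [-0.26  0.89 -0.17] T [ 0.013 -0.023 -0.016] open 1.002 q6 -0.20
t2.15 pos [ 0.5107 -0.1105  0.2319] yawy -0.246 tilt [ 0.0069 -0.0002] F [ 0.66 -0.05 -0.42] T [-0.034 -0.028  0.046] open 1.001 q6 -0.20
```

View pics/w2z.png

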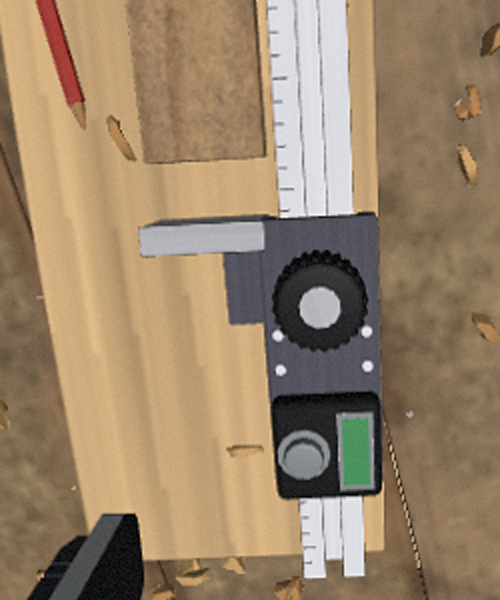

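```bash
python3 - <<'E'
from h import *
import pickle
c=pickle.load(open("w2.pkl","rb"))
W=lambda x,y,z:atz(c,100+x/2,y/2,z).round(4)
print("knob",W(320,307,.101),"btn",W(303,455,.085))
a=W(268,0,.047);b=W(278,215,.047);e=W(345,0,.047);f=W(354,215,.047)
for p,q in((b,a),(f,e)): v=(q-p)[:2];v/=np.linalg.norm(v);print(p,q,v, np.degrees(np.arctan2(v[0],v[1])))
print("patt",W(145,162,.035),W(265,157,.035)); print("shoe",W(140,228,.062),W(275,216,.062))
print("saddle front",W(278,215,.059),W(378,213,.059))
E
```

```text
knob [ 0.5156 -0.0856  0.101 ] btn [ 0.4888 -0.1578  0.085 ]
[ 0.504  -0.0476  0.047 ] [0.5244 0.0456 0.047 ] [0.21382191 0.97687266] 12.34642066872682
[ 0.5399 -0.0566  0.047 ] [0.558  0.0372 0.047 ] [0.18946856 0.98188679] 10.921771563017888
patt [ 0.4458 -0.007   0.035 ] [ 0.5041 -0.0196  0.035 ]
shoe [ 0.4408 -0.0363  0.062 ] [ 0.5037 -0.0468  0.062 ]
saddle front [ 0.5049 -0.0469  0.059 ] [ 0.5507 -0.0574  0.059 ]
```

```bash
python3 -c "
from plan import *
plan([.515,-.0855,.13],-.202,4)"
```

```text
[[[0.031,-0.003,0.127,0.001,-0.0,-0.003],[0.032,-0.003,0.128,0.0,-0.0,-0.004],[0.031,-0.002,0.127,0.001,-0.0,-0.003],[0.032,-0.001,0.128,0.0,-0.0,-0.004]]] [ 0.5151 -0.0855  0.1299]
```

```bash
python3 -m pendant '[[[0.031,-0.003,0.127,0.001,0,-0.003],[0.032,-0.003,0.128,0.001,0,-0.004],[0.031,-0.002,0.127,0,0,-0.003],[0.032,-0.001,0.128,0,0,-0.004],[0,0,0,0,0,0]]]' 0; python3 -c "
from plan import *
stat();plan([.515,-.0855,.074],-.202,3)
from h import *
c=imaging.camera('wrist');cv2.imwrite('pics/w3.png',c['pixels'])"
```

```text
time_s: 2.78
eef_pos: [0.5147, -0.0791, 0.1296]
eef_rot: [0.001, 0.771, 0.637, 0.002]
wrist_force: [-0.4, -0.1, 0.4]
opening: 1.001
t2.77 pos [ 0.5147 -0.0791  0.1296] yawy -0.191 tilt [0.0043 0.0001] F [-0.44 -0.08  0.4 ] T [ 0.048  0.029 -0.011] open 1.001 q6 -0.19
[[[-0.01,0.002,0.093,0.0,-0.0,0.001],[-0.011,0.002,0.093,0.001,-0.0,0.001],[-0.01,0.003,0.092,0.0,-0.0,0.002]]] [ 0.5151 -0.0854  0.074 ]
```

View pics/w3.png

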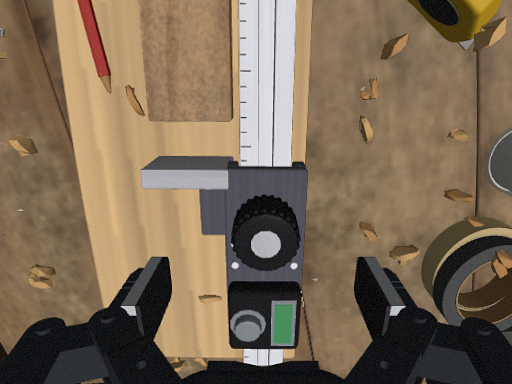

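The knob (265,244) sits midway between the jaws in image x. Next is the descent.

```bash
python3 -m pendant '[[[-0.012,0.002,0.093,0,0,0.001],[-0.012,0.002,0.093,0.001,0,0.001],[-0.010,0.003,0.092,0,0,0.002],[0,0,0,0,0,0],[0,0,0,0,0,0]]]' 0; python3 -c "
from plan import *
stat()
from h import *
c=imaging.camera('wrist');cv2.imwrite('pics/w4.png',c['pixels'])
c=imaging.camera('side');cv2.imwrite('pics/d4.png',cv2.resize(c['pixels'][90:290,200:420],None,fx=2.7,fy=2.7))"
```

```text
time_s: 3.45
eef_pos: [0.5181, -0.0885, 0.0746]
eef_rot: [0.003, 0.776, 0.631, 0.002]
wrist_force: [0.1, 0.8, -0.0]
opening: 0.996
t3.45 pos [ 0.5181 -0.0885  0.0746] yawy -0.205 tilt [ 0.0078 -0.0025] F [ 0.13  0.78 -0.02] T [0.014 0.041 0.008] open 0.996 q6 -0.19
```

View pics/w4.png

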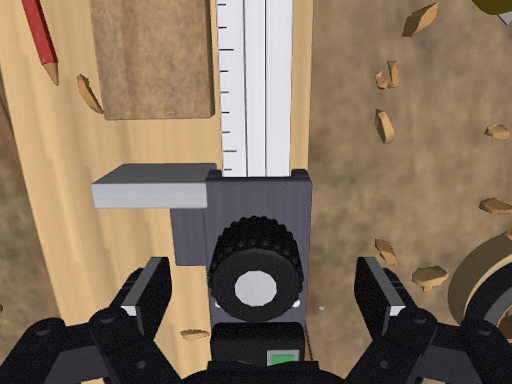

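View pics/d4.png

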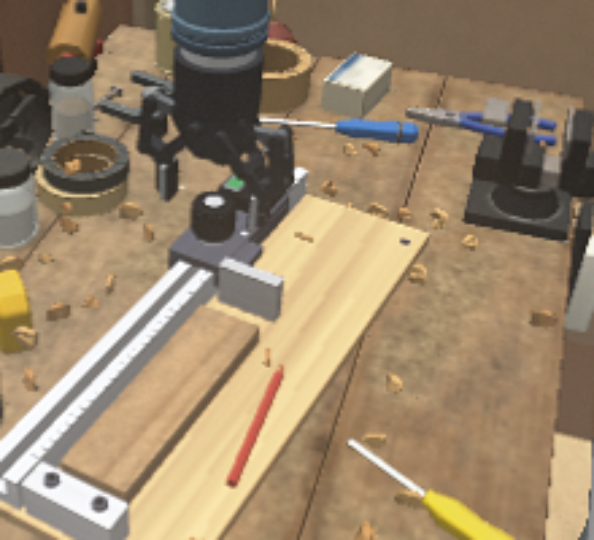

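```bash
python3 -m pendant '[[[0.012,-0.018,0.015,-0.001,-0.001,0],[0,0,0,0,0,0]]]' 0;  python3 -c "
from plan import *
stat()"; python3 -m pendant '[[[0,0,0,0,0,0],[0,0,0,0,0,0],[0,0,0,0,0,0],[0,0,0,0,0,0],[0,0,0,0,0,0],[0,0,0,0,0,0]]]' 1;  python3 -c "
from plan import *
stat()"
```

```text
time_s: 3.8
eef_pos: [0.5154, -0.0853, 0.0725]
eef_rot: [0.007, 0.776, 0.631, 0.002]
wrist_force: [0.3, -0.4, 0.1]
opening: 0.999
t3.80 pos [ 0.5154 -0.0853  0.0725] yawy -0.204 tilt [ 0.0122 -0.0071] F [ 0.35 -0.39  0.07] T [ 0.046 -0.049  0.004] open 0.999 q6 -0.18
time_s: 4.55
eef_pos: [0.5156, -0.0852, 0.0735]
eef_rot: [0.007, 0.775, 0.631, 0.003]
wrist_force: [-0.3, 1.1, 1.9]
opening: 0.473
t4.55 pos [ 0.5156 -0.0852  0.0735] yawy -0.204 tilt [ 0.0125 -0.0073] F [-0.25  1.1   1.91] T [ 0.04   0.236 -0.02 ] open 0.473 q6 -0.18
```

Gripped: opening 0.473 is about 40 mm, which matches the knob. Now a gentle slide test towards the end block.

```bash
python3 -m pendant '[[[0.01,0,0,0,0,0],[0.01,0,0,0,0,0]]]';  python3 -c "
from plan import *
stat()"
```

```text
time_s: 4.8
eef_pos: [0.5163, -0.0818, 0.0735]
eef_rot: [0.007, 0.775, 0.631, 0.002]
wrist_force: [-0.6, -2.8, 1.6]
opening: 0.477
t4.80 pos [ 0.5163 -0.0818  0.0735] yawy -0.204 tilt [ 0.0121 -0.0084] F [-0.57 -2.79  1.6 ] T [-0.271  0.332  0.008] open 0.477 q6 -0.18
```

```bash
python3 -m pendant '[[[0.01,0,0,0,0,0],[0.01,0,0,0,0,0]]]';  python3 -c "
from plan import *
stat()"
```

```text
time_s: 5.05
eef_pos: [0.5171, -0.0778, 0.0735]
eef_rot: [0.007, 0.775, 0.631, 0.002]
wrist_force: [-1.5, -2.7, 1.1]
opening: 0.474
t5.05 pos [ 0.5171 -0.0778  0.0735] yawy -0.204 tilt [ 0.012  -0.0087] F [-1.54 -2.69  1.07] T [-0.26   0.295 -0.017] open 0.474 q6 -0.17
```

About 7.5 mm of travel at a steady ~3 N, so the stop is free. I'll keep going and confirm with a picture.

```bash
python3 -m pendant '[[[0.016,0,0,0,0,0],[0.016,0,0,0,0,0],[0.016,0,0,0,0,0],[0.016,0,0,0,0,0]]]';  python3 -c "
from plan import *
stat()
from h import *
c=imaging.camera('wrist');cv2.imwrite('pics/w5.png',c['pixels'])
c=imaging.camera('side');cv2.imwrite('pics/d5.png',cv2.resize(c['pixels'][90:290,170:390],None,fx=2.7,fy=2.7))"
```

```text
time_s: 5.55
eef_pos: [0.5198, -0.0644, 0.0735]
eef_rot: [0.007, 0.775, 0.631, 0.002]
wrist_force: [-1.7, -1.9, 2.4]
opening: 0.476
t5.55 pos [ 0.5198 -0.0644  0.0735] yawy -0.204 tilt [ 0.0118 -0.0088] F [-1.71 -1.95  2.42] T [-0.266  0.389 -0.002] open 0.476 q6 -0.14
```

View pics/w5.png

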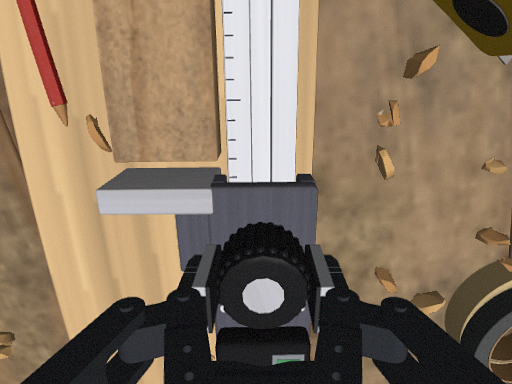

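View pics/d5.png

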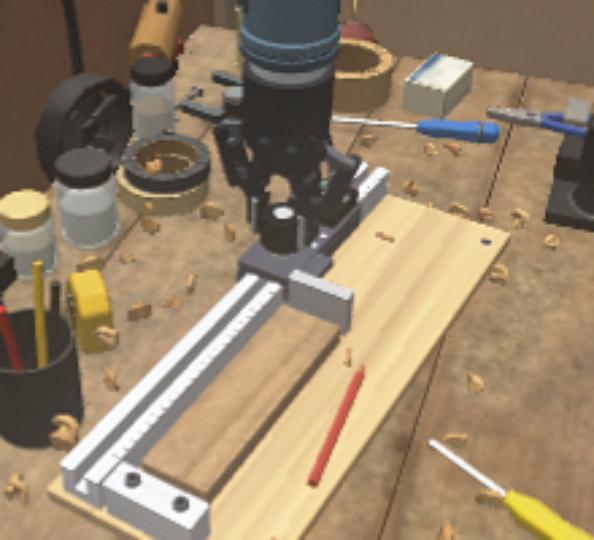

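The stop has moved close to the pattern, and no chips lie in the gap. Continuing.

```bash
python3 -m pendant '[[[0.015,0,0,0,0,0],[0.015,0,0,0,0,0],[0.015,0,0,0,0,0],[0.015,0,0,0,0,0]]]';  python3 -c "
from plan import *
stat()"; python3 -m pendant '[[[0.012,0,0,0,0,0],[0.012,0,0,0,0,0]]]';  python3 -c "
from plan import *
stat()
from h import *
c=imaging.camera('side');cv2.imwrite('pics/d6.png',cv2.resize(c['pixels'][150:300,170:350],None,fx=3.3,fy=3.3))
c=imaging.camera('scene');cv2.imwrite('pics/s6.png',cv2.resize(c['pixels'][125:275,170:320],None,fx=4,fy=4))"
```

```text
time_s: 6.15
eef_pos: [0.5223, -0.0521, 0.0735]
eef_rot: [0.007, 0.775, 0.631, 0.002]
wrist_force: [-2.0, -3.3, 2.6]
opening: 0.478
t6.15 pos [ 0.5223 -0.0521  0.0735] yawy -0.204 tilt [ 0.0116 -0.0091] F [-1.97 -3.32  2.64] T [-0.447  0.51  -0.05 ] open 0.478 q6 -0.12
time_s: 6.4
eef_pos: [0.5233, -0.0472, 0.0735]
eef_rot: [0.007, 0.775, 0.631, 0.002]
wrist_force: [-2.3, -2.3, 2.7]
opening: 0.475
t6.40 pos [ 0.5233 -0.0472  0.0735] yawy -0.204 tilt [ 0.0115 -0.0093] F [-2.32 -2.33  2.73] T [-0.456  0.493 -0.01 ] open 0.475 q6 -0.11
```

View pics/d6.png

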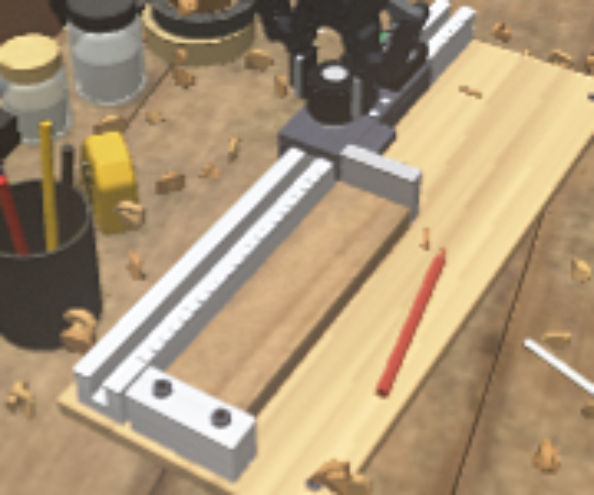

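View pics/s6.png

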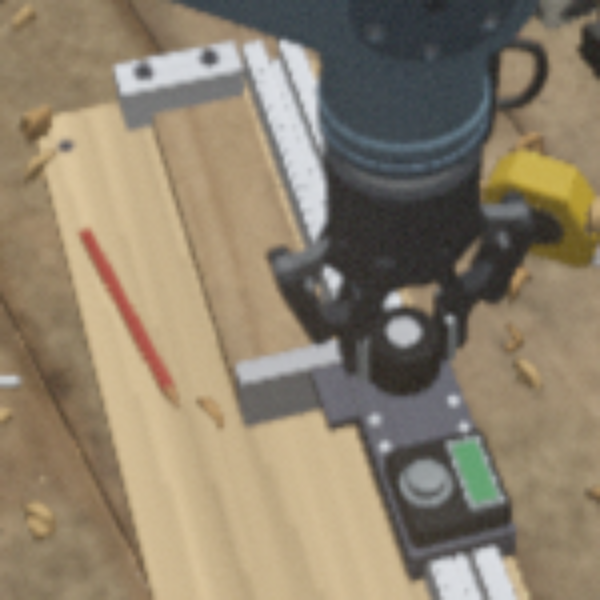

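The shoe is now at the pattern, and some gap may remain at the block. Pushing on in small steps until the force rises.

```bash
for i in 1; do python3 -m pendant '[[[0.012,0,0,0,0,0],[0.012,0,0,0,0,0]]]';  python3 -c "
from plan import *
stat()"; python3 -m pendant '[[[0.01,0,0,0,0,0],[0.01,0,0,0,0,0]]]'; python3 -c "
from plan import *
stat()"; done
```

```text
time_s: 6.75
eef_pos: [0.5243, -0.0422, 0.0735]
eef_rot: [0.007, 0.775, 0.631, 0.002]
wrist_force: [-2.7, -2.7, 3.0]
opening: 0.472
t6.75 pos [ 0.5243 -0.0422  0.0735] yawy -0.204 tilt [ 0.0115 -0.0091] F [-2.67 -2.69  2.97] T [-0.372  0.461 -0.024] open 0.472 q6 -0.10
time_s: 7.0
eef_pos: [0.5249, -0.0395, 0.0735]
eef_rot: [0.008, 0.775, 0.632, 0.0]
wrist_force: [-5.7, -14.7, 2.5]
opening: 0.476
t7.00 pos [ 0.5249 -0.0395  0.0735] yawy -0.203 tilt [ 0.0107 -0.012 ] F [ -5.74 -14.66   2.48] T [-2.208  1.065 -0.114] open 0.476 q6 -0.09
```

Force rose to ~15 N after 46.6 mm of travel. That fits the ~29 mm gap plus a pattern gap of up to 20 mm. Checking by picture.

```bash
python3 -c "
from plan import *
from h import *
c=imaging.camera('side');cv2.imwrite('pics/d7.png',cv2.resize(c['pixels'][170:300,190:320],None,fx=4.5,fy=4.5,interpolation=2))
c=imaging.camera('scene');cv2.imwrite('pics/s7.png',cv2.resize(c['pixels'][125:275,170:320],None,fx=4,fy=4,interpolation=2));stat()"
```

```text
t7.10 pos [ 0.5249 -0.0396  0.0735] yawy -0.203 tilt [ 0.0107 -0.0119] F [ -4.32 -10.28   3.57] T [-1.54   0.871 -0.01 ] open 0.468 q6 -0.09
```

View pics/d7.png

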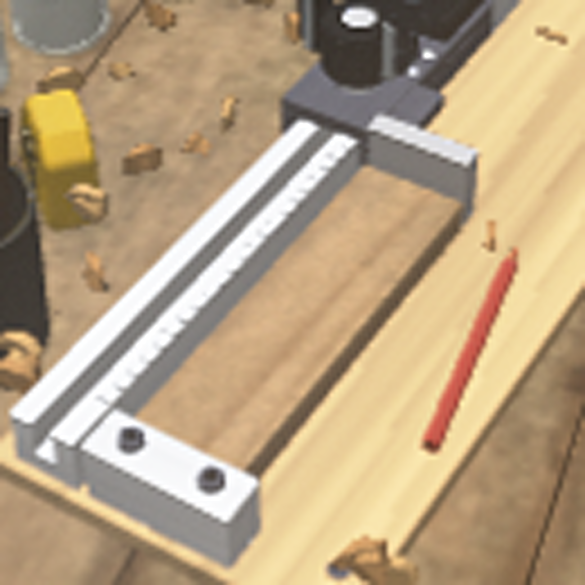

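View pics/s7.png

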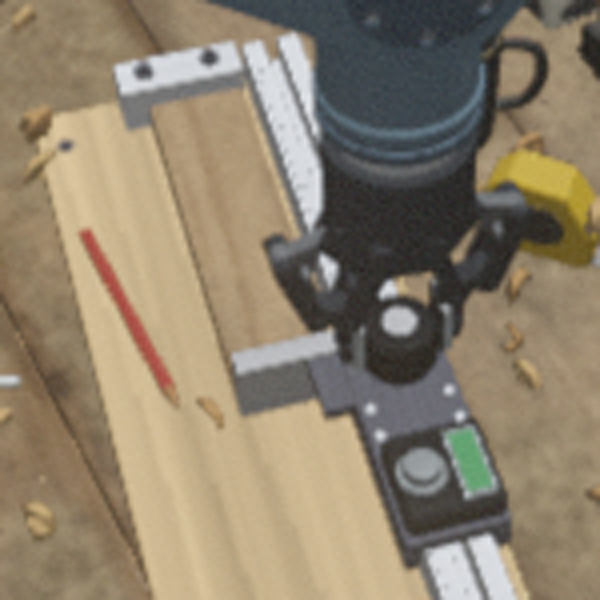

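Both ends of the pattern look closed up (block edge at (180,480) in the side crop, shoe at (420,200)). Now I'll twist while keeping a light push.

```bash
python3 -m pendant '[[[0.012,0,0,0,0,0],[0.011,0,0,0,0,0.04],[0.011,-0.001,0,0,0,0.04],[0.011,-0.002,0,0,0,0.04],[0.010,-0.003,0,0,0,0.04]]]';  python3 -c "
from plan import *
stat()"
```

```text
time_s: 7.72
eef_pos: [0.5253, -0.0399, 0.0735]
eef_rot: [0.015, 0.91, 0.414, -0.005]
wrist_force: [-5.3, -14.0, 4.3]
opening: 0.47
t7.72 pos [ 0.5253 -0.0399  0.0735] yawy -0.716 tilt [ 0.004  -0.0314] F [ -5.35 -13.97   4.35] T [-1.555  1.207  0.402] open 0.470 q6 0.45
```

```bash
python3 -c "
from plan import *
o,p,R=cur(); print(((R.inv()*goal_rot(-.716)).as_rotvec()/np.pi).round(4))"
python3 -m pendant '[[[0.010,-0.005,0,-0.005,0.005,0.04],[0.009,-0.006,0,0,0,0.04]]]';  python3 -c "
from plan import *
stat()
o,p,R=cur(); print(((R.inv()*goal_rot(-.95)).as_rotvec()/np.pi).round(4))"
```

```text
[ 0.0075  0.0067 -0.0002]
time_s: 7.98
eef_pos: [0.5254, -0.0398, 0.0735]
eef_rot: [0.022, 0.956, 0.294, 0.006]
wrist_force: [-2.8, -13.9, 2.3]
opening: 0.472
t7.97 pos [ 0.5254 -0.0398  0.0735] yawy -0.974 tilt [ 0.0233 -0.0379] F [ -2.78 -13.9    2.3 ] T [-1.22   1.367  0.414] open 0.472 q6 0.71
[ 0.0141  0.0008 -0.0078]
```

```bash

python3 -m pendant '[[[0.008,-0.007,0,0.007,0,0.04],[0.007,-0.008,0,0.007,0,0.04]]]';  python3 -c "
from plan import *
stat()
o,p,R=cur(); print(((R.inv()*goal_rot(-1.2)).as_rotvec()/np.pi).round(4))"
```

```text
time_s: 8.22
eef_pos: [0.5257, -0.0405, 0.0735]
eef_rot: [0.003, 0.986, 0.169, -0.0]
wrist_force: [-5.4, -13.6, 2.8]
opening: 0.478
t8.22 pos [ 0.5257 -0.0405  0.0735] yawy -1.231 tilt [ 0.0011 -0.0069] F [ -5.42 -13.6    2.75] T [-2.6    0.9    0.466] open 0.478 q6 0.94
[ 0.0022  0.0004 -0.0099]
```

```bash

python3 -m pendant '[[[0.006,-0.009,0,0.001,0,0.03]]]';  python3 -c "
from plan import *
stat()";python3 -m pendant '[[[0.005,-0.010,0,0.001,0,0.03]]]';  python3 -c "
from plan import *
stat()"
```

```text
time_s: 8.35
eef_pos: [0.5257, -0.0407, 0.0735]
eef_rot: [0.004, 0.993, 0.121, -0.001]
wrist_force: [-6.2, -10.2, 4.3]
opening: 0.472
t8.35 pos [ 0.5257 -0.0407  0.0735] yawy -1.328 tilt [-0.0017 -0.0074] F [ -6.2  -10.17   4.26] T [-1.934  1.038  0.497] open 0.472 q6 1.03
time_s: 8.48
eef_pos: [0.5257, -0.0409, 0.0735]
eef_rot: [0.004, 0.997, 0.074, -0.002]
wrist_force: [-6.3, -12.0, 2.8]
opening: 0.474
t8.47 pos [ 0.5257 -0.0409  0.0735] yawy -1.424 tilt [-0.0039 -0.0086] F [ -6.31 -12.01   2.83] T [-2.321  0.962  0.465] open 0.474 q6 1.13
```

```bash

python3 -m pendant '[[[0.004,-0.010,0,0.001,0,0.03]]]';  python3 -c "
from plan import *
stat()";python3 -m pendant '[[[0.003,-0.011,0,0.001,0,0.03]]]';  python3 -c "
from plan import *
stat()
from h import *
c=imaging.camera('wrist');cv2.imwrite('pics/w8.png',c['pixels'])"
```

```text
time_s: 8.6
eef_pos: [0.5256, -0.0409, 0.0735]
eef_rot: [0.005, 1.0, 0.026, -0.003]
wrist_force: [-5.7, -11.9, 3.2]
opening: 0.472
t8.60 pos [ 0.5256 -0.0409  0.0735] yawy -1.519 tilt [-0.0057 -0.0094] F [ -5.68 -11.86   3.24] T [-2.47   1.038  0.561] open 0.472 q6 1.23
time_s: 8.72
eef_pos: [0.5256, -0.041, 0.0735]
eef_rot: [0.006, 1.0, -0.022, -0.004]
wrist_force: [-5.3, -13.3, 3.1]
opening: 0.472
t8.72 pos [ 0.5256 -0.041   0.0735] yawy -1.615 tilt [-0.0072 -0.0108] F [ -5.29 -13.31   3.15] T [-2.536  1.047  0.454] open 0.472 q6 1.33
```

View pics/w8.png

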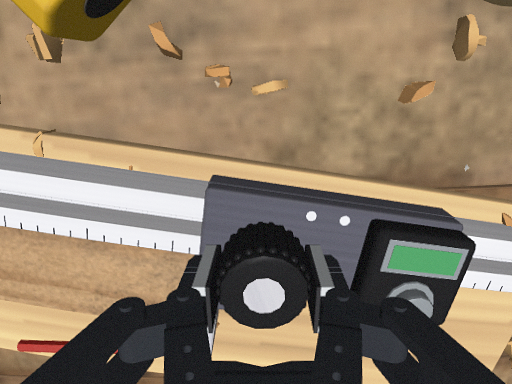

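Turned 1.41 rad with a torque of ~0.5 N m. Now a gentle pull back to test the lock.

```bash

python3 -m pendant '[[[0,0,0,0,0,0],[0,0,0,0,0,0]]]';  python3 -c "
from plan import *
stat()";python3 -m pendant '[[[-0.001,0.008,0,0,0,0]]]';  python3 -c "
from plan import *
stat()";python3 -m pendant '[[[-0.001,0.008,0,0,0,0]]]';  python3 -c "
from plan import *
stat()"
```

```text
time_s: 9.02
eef_pos: [0.5254, -0.0414, 0.0735]
eef_rot: [0.006, 1.0, -0.024, -0.004]
wrist_force: [-3.3, -1.3, 2.2]
opening: 0.474
t9.03 pos [ 0.5254 -0.0414  0.0735] yawy -1.619 tilt [-0.0077 -0.0112] F [-3.29 -1.31  2.18] T [-0.408  0.482  0.227] open 0.474 q6 1.33
time_s: 9.15
eef_pos: [0.5253, -0.0417, 0.0735]
eef_rot: [0.005, 1.0, -0.024, -0.003]
wrist_force: [-0.3, 6.5, 2.8]
opening: 0.472
t9.15 pos [ 0.5253 -0.0417  0.0735] yawy -1.619 tilt [-0.0072 -0.009 ] F [-0.3   6.46  2.84] T [1.304 0.032 0.204] open 0.472 q6 1.33
time_s: 9.28
eef_pos: [0.5253, -0.0419, 0.0735]
eef_rot: [0.003, 1.0, -0.024, -0.003]
wrist_force: [-0.3, 7.3, 3.2]
opening: 0.471
t9.28 pos [ 0.5253 -0.0419  0.0735] yawy -1.619 tilt [-0.0065 -0.0067] F [-0.26  7.29  3.2 ] T [0.849 0.055 0.132] open 0.471 q6 1.32
```

Locked: 7 N moves it only 0.2–0.5 mm. I'll turn a bit further to find the solid stop and be sure it's firm.

```bash

python3 -m pendant '[[[0,0,0,0,0,0.03]]]';  python3 -c "
from plan import *
stat()";python3 -m pendant '[[[0,0,0,0,0,0.03]]]';  python3 -c "
from plan import *
stat()";python3 -m pendant '[[[0,0,0,0,0,0.03]]]';  python3 -c "
from plan import *
stat()"
```

```text
time_s: 9.4
eef_pos: [0.5266, -0.0418, 0.0736]
eef_rot: [0.004, 0.997, -0.071, -0.001]
wrist_force: [13.7, -4.2, -8.5]
opening: 0.471
t9.40 pos [ 0.5266 -0.0418  0.0736] yawy -1.713 tilt [-0.0034 -0.0076] F [13.67 -4.23 -8.49] T [-0.763 -2.528  0.497] open 0.471 q6 1.42
time_s: 9.52
eef_pos: [0.5287, -0.0423, 0.0738]
eef_rot: [0.005, 0.993, -0.118, 0.001]
wrist_force: [4.5, -5.2, -6.5]
opening: 0.473
t9.53 pos [ 0.5287 -0.0423  0.0738] yawy -1.808 tilt [ 0.0016 -0.0095] F [ 4.48 -5.24 -6.48] T [-0.587 -0.689  1.358] open 0.473 q6 1.51
time_s: 9.65
eef_pos: [0.5305, -0.0432, 0.0738]
eef_rot: [0.006, 0.986, -0.165, 0.004]
wrist_force: [11.6, -5.8, -5.8]
opening: 0.477
t9.65 pos [ 0.5305 -0.0432  0.0738] yawy -1.902 tilt [ 0.0058 -0.0122] F [11.63 -5.82 -5.78] T [-0.872 -1.997  0.618] open 0.477 q6 1.61
```

Lateral force and TCP drift appeared, so a finger is probably touching the readout housing. Stopping to look.

```bash
python3 -c "
from plan import *
from h import *
c=imaging.camera('wrist');cv2.imwrite('pics/w9.png',c['pixels'])
c=imaging.camera('side');cv2.imwrite('pics/d9.png',cv2.resize(c['pixels'][90:240,210:390],None,fx=3.5,fy=3.5,interpolation=2))
c=imaging.camera('scene');cv2.imwrite('pics/s9.png',cv2.resize(c['pixels'][125:275,170:320],None,fx=4,fy=4,interpolation=2));stat()"
```

```text
t9.80 pos [ 0.5309 -0.0434  0.0738] yawy -1.903 tilt [ 0.0068 -0.0116] F [ 6.93 -4.62 -7.2 ] T [-0.641 -1.228 -0.072] open 0.476 q6 1.61
```

View pics/w9.png

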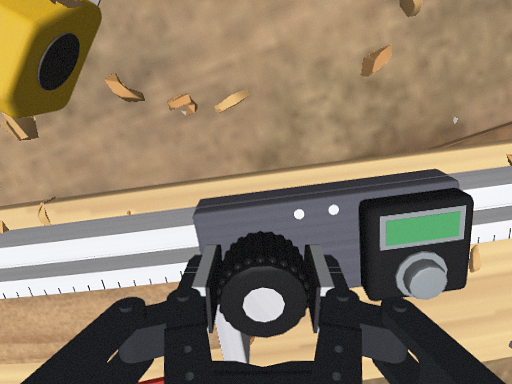

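View pics/d9.png

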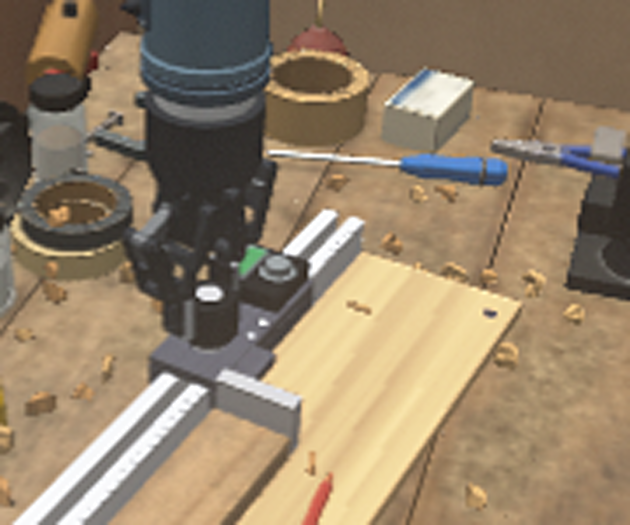

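View pics/s9.png

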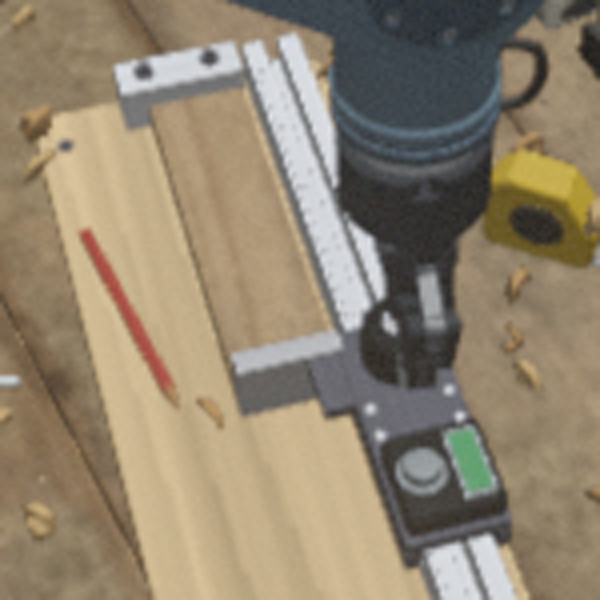

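No housing contact: the knob reached its solid stop (torque peak 1.36 N m) and the pads slid ~5 mm along it. I'll open only a little, because the housing is close, and lift off.

```bash

python3 -m pendant '[[[0,0,0,0,0,0],[0,0,0,0,0,0],[0,0,0,0,0,0]]]' 0.4;  python3 -c "
from plan import *
stat()";python3 -m pendant '[[[0,0,-0.05,0,0,0],[0,0,-0.1,0,0,0],[0,0,-0.15,0,0,0],[0,0,-0.15,0,0,0],[0,0,-0.15,0,0,0],[0,0,0,0,0,0]]]';  python3 -c "
from plan import *
from h import *
stat()
import pickle
c=imaging.camera('wrist');cv2.imwrite('pics/w10.png',c['pixels']);pickle.dump(c,open('w10.pkl','wb'))
c=imaging.camera('scene');cv2.imwrite('pics/s10.png',cv2.resize(c['pixels'][125:275,170:320],None,fx=4,fy=4,interpolation=2))
c=imaging.camera('side');cv2.imwrite('pics/d10.png',cv2.resize(c['pixels'][150:300,180:360],None,fx=3.5,fy=3.5,interpolation=2))"
```

```text
time_s: 10.18
eef_pos: [0.5311, -0.043, 0.0733]
eef_rot: [0.005, 0.986, -0.165, 0.004]
wrist_force: [-0.1, -0.1, 0.3]
opening: 0.605
t10.18 pos [ 0.5311 -0.043   0.0733] yawy -1.903 tilt [ 0.0072 -0.011 ] F [-0.08 -0.09  0.3 ] T [-0.005  0.008  0.049] open 0.605 q6 1.61
time_s: 10.92
eef_pos: [0.5302, -0.0411, 0.2002]
eef_rot: [0.005, 0.986, -0.165, 0.005]
wrist_force: [0.2, -0.4, -0.2]
opening: 0.599
t10.93 pos [ 0.5302 -0.0411  0.2002] yawy -1.902 tilt [ 0.0089 -0.011 ] F [ 0.16 -0.37 -0.16] T [-0.004  0.027  0.049] open 0.599 q6 1.61
```

View pics/w10.png

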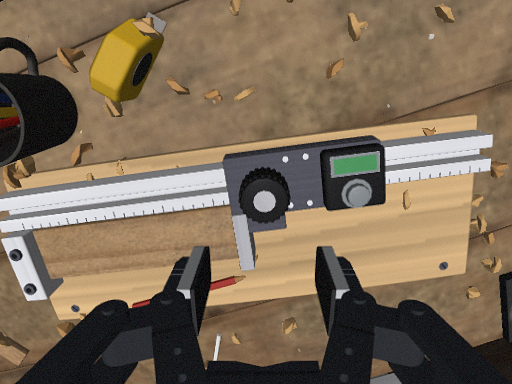

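View pics/d10.png

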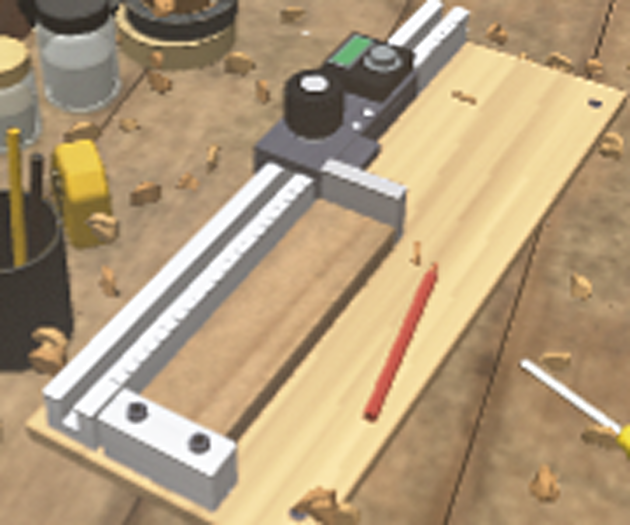

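View pics/s10.png

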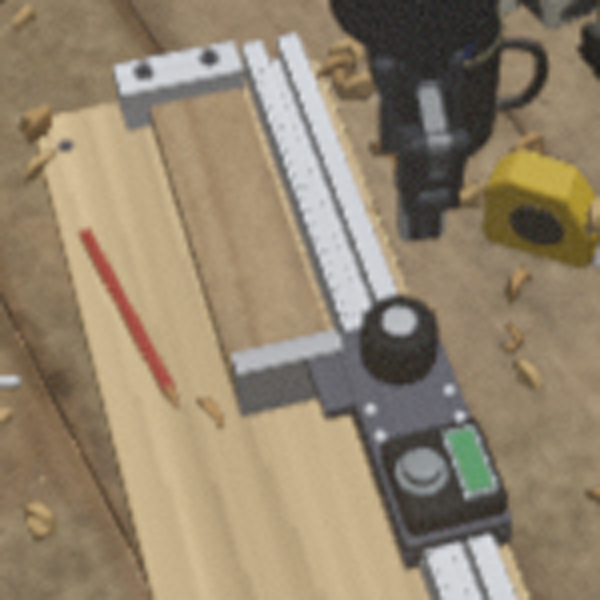

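```bash
python3 - <<'E'
from h import *
import pickle
c=pickle.load(open('w10.pkl','rb'))
cv2.imwrite('pics/w10z.png',cv2.resize(c['pixels'][130:310,0:270],None,fx=2.9,fy=2.9,interpolation=2))
print("knob",atz(c,264,201,.101).round(4),"btn",atz(c,357.5,193,.085).round(4))
E
```

```text
knob [ 0.5244 -0.0403  0.101 ] btn [ 0.4999 -0.1151  0.085 ]
```

View pics/w10z.png

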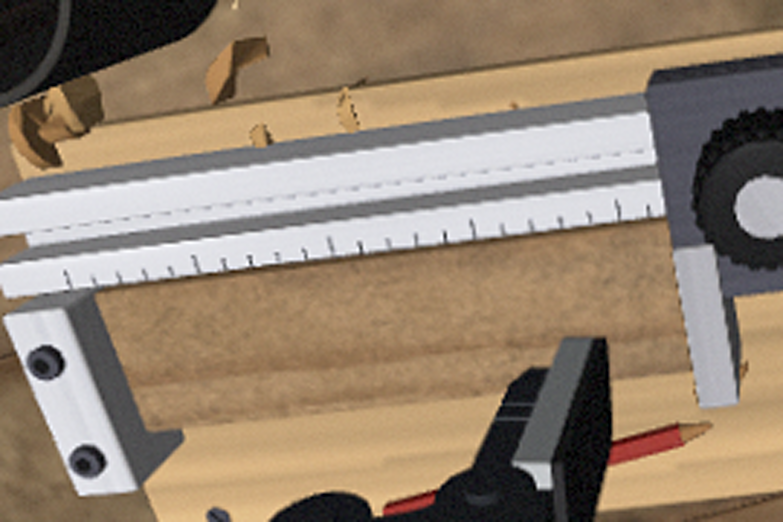

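```bash
python3 - <<'E'
from h import *
from plan import *
s=imaging.camera("scene");d=imaging.camera("side")
print(atz(s,170+422/4,125+466/4,.085).round(4),atz(d,180+381/3.5,150+53/3.5,.085).round(4),atz(s,170+400/4,125+320/4,.101).round(4),atz(d,180+315/3.5,150+85/3.5,.101).round(4))
plan([.499,-.1137,.14],-.202,11)
E
```

```text
[ 0.4964 -0.1186  0.085 ] [ 0.4973 -0.1133  0.085 ] [ 0.5248 -0.0425  0.101 ] [ 0.5224 -0.0379  0.101 ]
[[[-0.001,0.036,0.025,0.0,0.0,-0.049],[-0.007,0.035,0.026,0.0,0.0,-0.049],[-0.012,0.033,0.025,0.0,0.0,-0.049],[-0.017,0.031,0.026,0.0,0.0,-0.049],[-0.022,0.028,0.025,0.0,0.0,-0.049],[-0.026,0.024,0.026,0.0,0.0,-0.049],[-0.029,0.02,0.025,0.0,0.0,-0.049],[-0.032,0.016,0.026,0.0,0.001,-0.05],[-0.034,0.01,0.025,0.001,0.0,-0.049],[-0.035,0.005,0.025,0.0,0.001,-0.05],[-0.036,-0.0,0.026,0.001,0.0,-0.049]]] [ 0.4991 -0.1137  0.1399]
```

Four estimates put the button within ~3 mm of (0.498,-0.115). Moving over it with the jaws closed.

```bash
python3 -m pendant '[[[-0.001,0.036,0.025,0,0,-0.049],[-0.007,0.035,0.026,0,0,-0.049],[-0.012,0.033,0.025,0,0,-0.049],[-0.017,0.031,0.026,0,0,-0.049],[-0.022,0.028,0.025,0,0,-0.049],[-0.026,0.024,0.026,0,0,-0.049],[-0.029,0.02,0.025,0,0,-0.049],[-0.032,0.016,0.026,0,0,-0.05],[-0.034,0.01,0.025,0.001,0,-0.049],[-0.035,0.005,0.025,0,0.001,-0.05],[-0.036,0,0.026,0.001,0,-0.049],[0,0,0,0,0,0]]]' 1; python3 - <<'E'
from h import *
from plan import *
stat()
import pickle
c=imaging.camera('wrist');cv2.imwrite('pics/w11.png',c['pixels']);pickle.dump(c,open('w11.pkl','wb'))
plan([.498,-.115,.093],-.202,3)
E
```

```text
time_s: 12.68
eef_pos: [0.4902, -0.1128, 0.1229]
eef_rot: [-0.013, 0.758, 0.653, -0.009]
wrist_force: [0.0, -0.2, -0.1]
opening: 0.0
t12.68 pos [ 0.4902 -0.1128  0.1229] yawy -0.148 tilt [-0.0305  0.0081] F [ 0.01 -0.22 -0.07] T [-0.026 -0.093 -0.016] open 0.000 q6 -0.31
[[[-0.002,0.015,0.05,-0.003,-0.0,0.006],[-0.002,0.014,0.05,-0.003,-0.0,0.005],[-0.002,0.014,0.049,-0.004,-0.001,0.006]]] [ 0.498  -0.115   0.0931]
```

View pics/w11.png

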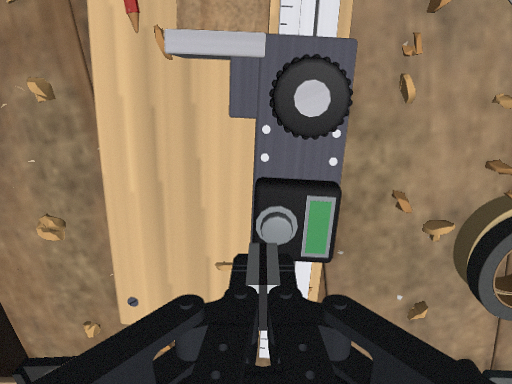

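```bash
python3 - <<'E'
from h import *
import pickle
c=pickle.load(open('w11.pkl','rb'))
print(atz(c,276.5,223,.085),atz(c,313,98,.101))
E
python3 -m pendant '[[[-0.002,0.015,0.05,-0.003,0,0.006],[-0.002,0.014,0.05,-0.003,0,0.005],[-0.002,0.014,0.045,-0.004,-0.001,0.006],[0,0,0,0,0,0]]]' 1; python3 - <<'E'
from h import *
from plan import *
stat()
plan([.498,-.115,.086],-.202,2)
c=imaging.camera('side');cv2.imwrite('pics/d11.png',cv2.resize(c['pixels'][120:220,230:340],None,fx=5,fy=5,interpolation=2))
c=imaging.camera('scene');cv2.imwrite('pics/s11.png',cv2.resize(c['pixels'][195:275,240:320],None,fx=7,fy=7,interpolation=2))
c=imaging.camera('wrist');cv2.imwrite('pics/w12.png',c['pixels'])
E
```

```text
[ 0.49787093 -0.1104153   0.085     ] [ 0.52501512 -0.04016265  0.101     ]
time_s: 13.22
eef_pos: [0.4982, -0.1142, 0.0911]
eef_rot: [0.001, 0.778, 0.628, 0.0]
wrist_force: [-0.7, -0.2, 0.0]
opening: 0.002
t13.22 pos [ 0.4982 -0.1142  0.0911] yawy -0.212 tilt [ 0.0012 -0.0006] F [-0.7  -0.22  0.04] T [0.051 0.009 0.008] open 0.002 q6 -0.25
[[[-0.002,-0.0,0.013,0.0,0.0,-0.002],[-0.002,-0.0,0.013,0.0,0.0,-0.001]]] [ 0.4981 -0.115   0.0859]
```

View pics/d11.png

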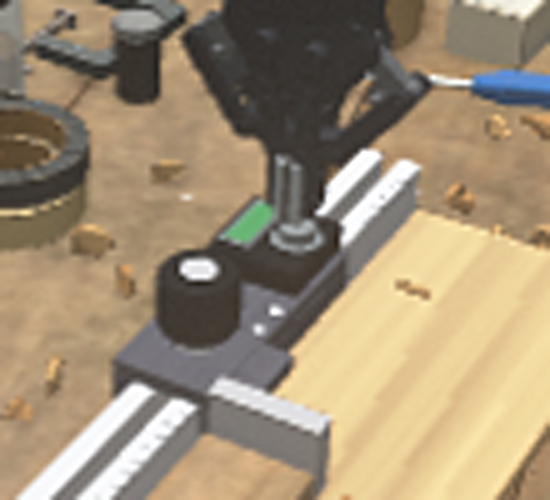

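View pics/s11.png

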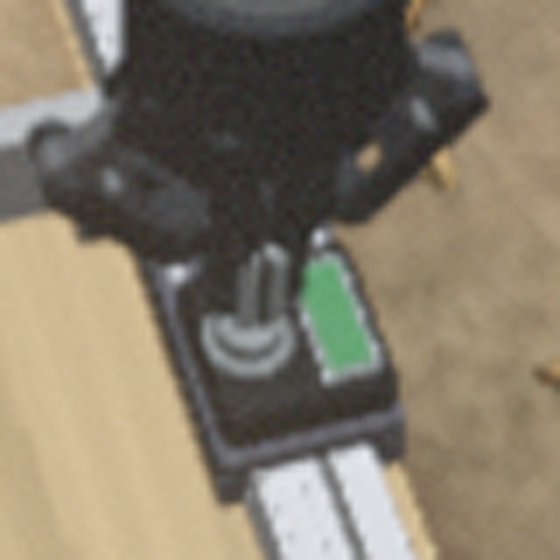

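View pics/w12.png

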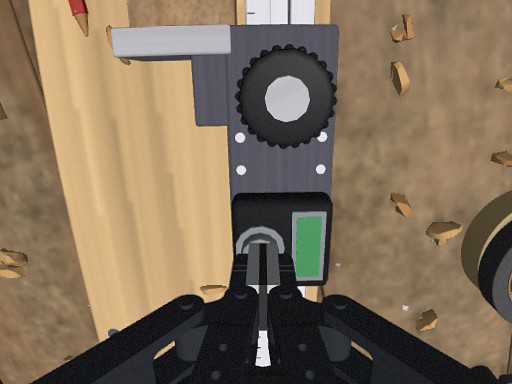

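The fingertips are over the button. Pressing now, in small steps.

```bash
python3 -m pendant '[[[0,0,0.02,0,0,0],[0,0,0.02,0,0,0]]]';python3 -c "
from plan import *
stat()";python3 -m pendant '[[[0,0,0.015,0,0,0],[0,0,0.015,0,0,0]]]';python3 -c "
from plan import *
stat()"
```

```text
time_s: 13.62
eef_pos: [0.4998, -0.115, 0.085]
eef_rot: [0.002, 0.778, 0.629, 0.001]
wrist_force: [-1.7, -0.3, 1.5]
opening: -0.003
t13.62 pos [ 0.4998 -0.115   0.085 ] yawy -0.211 tilt [ 0.0047 -0.0023] F [-1.71 -0.34  1.53] T [ 0.121  0.299 -0.01 ] open -0.003 q6 -0.25
time_s: 13.88
eef_pos: [0.5, -0.1151, 0.0804]
eef_rot: [0.002, 0.778, 0.629, 0.001]
wrist_force: [-11.8, 4.8, 34.4]
opening: -0.001
t13.88 pos [ 0.5    -0.1151  0.0804] yawy -0.211 tilt [ 0.0043 -0.0023] F [-11.78   4.82  34.36] T [0.862 2.084 0.003] open -0.001 q6 -0.25
```

Bottomed out at z = 0.0804, matching the expected 0.080. Holding with a lighter push for over 2 s.

```bash
python3 -m pendant '[[[0,0,0.004,0,0,0],[0,0,0.004,0,0,0]]]';python3 -c "
from plan import *
stat()";python3 -m pendant '[[[0,0,0.004,0,0,0],[0,0,0.004,0,0,0],[0,0,0.004,0,0,0],[0,0,0.004,0,0,0],[0,0,0.004,0,0,0],[0,0,0.004,0,0,0],[0,0,0.004,0,0,0],[0,0,0.004,0,0,0],[0,0,0.004,0,0,0],[0,0,0.004,0,0,0]]]';python3 -c "
from plan import *
stat()"; python3 -m pendant '[[[0,0,0.004,0,0,0],[0,0,0.004,0,0,0],[0,0,0.004,0,0,0],[0,0,0.004,0,0,0],[0,0,0.004,0,0,0],[0,0,0.004,0,0,0],[0,0,0.004,0,0,0],[0,0,0.004,0,0,0]]]';python3 -c "
from plan import *
stat()"
```

```text
time_s: 14.12
eef_pos: [0.4998, -0.115, 0.081]
eef_rot: [0.002, 0.777, 0.629, 0.001]
wrist_force: [-3.5, 0.6, 8.6]
opening: -0.003
t14.12 pos [ 0.4998 -0.115   0.081 ] yawy -0.210 tilt [ 0.0032 -0.0023] F [-3.51  0.64  8.57] T [0.226 0.676 0.027] open -0.003 q6 -0.25
time_s: 15.38
eef_pos: [0.4999, -0.115, 0.0809]
eef_rot: [0.001, 0.777, 0.63, -0.001]
wrist_force: [-4.2, 0.7, 10.2]
opening: 0.004
t15.38 pos [ 0.4999 -0.115   0.0809] yawy -0.209 tilt [ 0.001  -0.0028] F [-4.15  0.69 10.18] T [ 0.285  0.715 -0.025] open 0.004 q6 -0.25
time_s: 16.38
eef_pos: [0.4999, -0.115, 0.0809]
eef_rot: [0.001, 0.777, 0.63, -0.001]
wrist_force: [-4.6, 2.6, 9.9]
opening: 0.0
t16.38 pos [ 0.4999 -0.115   0.0809] yawy -0.207 tilt [-0.0008 -0.0032] F [-4.57  2.63  9.86] T [ 0.308  0.731 -0.07 ] open 0.000 q6 -0.25
```

```bash
python3 -m pendant '[[[0,0,0.006,0,0,0],[0,0,0.006,0,0,0],[0,0,0.006,0,0,0],[0,0,0.006,0,0,0],[0,0,0.006,0,0,0]]]';python3 -c "
from plan import *
from h import *
stat()
c=imaging.camera('wrist');cv2.imwrite('pics/w13.png',cv2.resize(c['pixels'][150:310,180:360],None,fx=3.5,fy=3.5))
c=imaging.camera('scene');cv2.imwrite('pics/s13.png',cv2.resize(c['pixels'][195:275,240:320],None,fx=7,fy=7,interpolation=2))"
```

```text
time_s: 17.0
eef_pos: [0.4999, -0.1151, 0.0808]
eef_rot: [0.001, 0.776, 0.63, -0.002]
wrist_force: [-5.7, 2.4, 13.8]
opening: 0.001
t17.00 pos [ 0.4999 -0.1151  0.0808] yawy -0.206 tilt [-0.0025 -0.0035] F [-5.74  2.38 13.8 ] T [ 0.392  1.046 -0.021] open 0.001 q6 -0.25
```

View pics/w13.png

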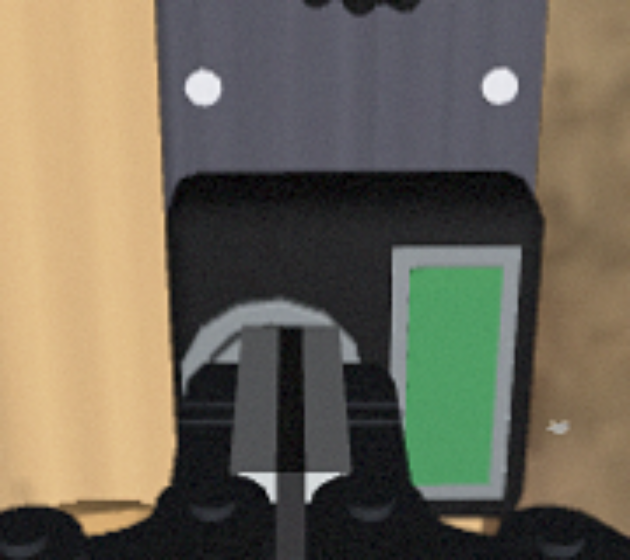

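View pics/s13.png

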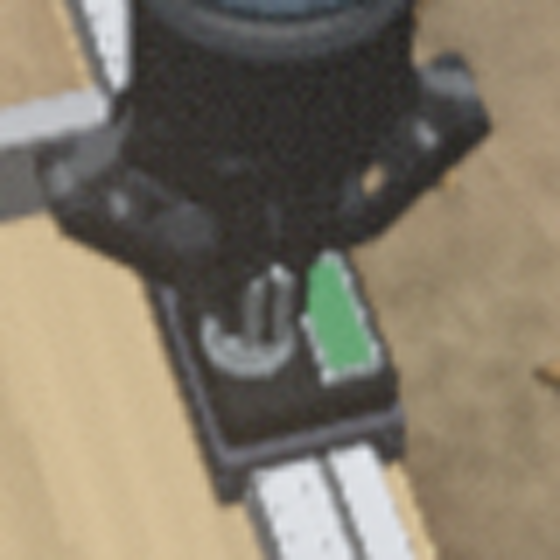

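Held ~3 s in all. Now releasing in small steps, so the force-versus-height readings show the actual button travel.

```bash
for r in '[[[0,0,-0.002,0,0,0]]]' ; do :; done
S='from plan import *
stat()'
python3 -m pendant '[[[0,0,-0.001,0,0,0]]]'>/dev/null;python3 -c "$S"
python3 -m pendant '[[[0,0,-0.004,0,0,0]]]'>/dev/null;python3 -c "$S"
python3 -m pendant '[[[0,0,-0.004,0,0,0]]]'>/dev/null;python3 -c "$S"
python3 -m pendant '[[[0,0,-0.004,0,0,0]]]'>/dev/null;python3 -c "$S"
python3 -m pendant '[[[0,0,-0.004,0,0,0]]]'>/dev/null;python3 -c "$S"
python3 -m pendant '[[[0,0,-0.004,0,0,0]]]'>/dev/null;python3 -c "$S"
python3 -m pendant '[[[0,0,-0.004,0,0,0]]]'>/dev/null;python3 -c "$S"
python3 -m pendant '[[[0,0,-0.004,0,0,0]]]'>/dev/null;python3 -c "$S"
```

```text
t17.23 pos [ 0.4999 -0.1151  0.0816] yawy -0.206 tilt [-0.0024 -0.0036] F [-2.13  1.18  4.89] T [0.127 0.325 0.013] open -0.000 q6 -0.25
t17.35 pos [ 0.4999 -0.1151  0.0825] yawy -0.206 tilt [-0.0024 -0.0037] F [-2.02  0.8   3.31] T [ 0.115  0.268 -0.008] open 0.001 q6 -0.25
t17.48 pos [ 0.4999 -0.1151  0.0834] yawy -0.206 tilt [-0.0024 -0.0037] F [-0.13  0.21  2.21] T [ 0.104  0.217 -0.052] open -0.000 q6 -0.25
t17.60 pos [ 0.4999 -0.1151  0.0841] yawy -0.206 tilt [-0.0024 -0.0037] F [-1.16  0.12  1.79] T [ 0.098  0.156 -0.029] open -0.000 q6 -0.25
t17.73 pos [ 0.4999 -0.1151  0.0848] yawy -0.206 tilt [-0.0024 -0.0036] F [-0.86  0.17  1.11] T [0.015 0.17  0.013] open 0.000 q6 -0.25
t17.85 pos [ 0.4999 -0.115   0.0855] yawy -0.206 tilt [-0.0025 -0.0036] F [-0.55  0.33  2.4 ] T [ 0.053  0.167 -0.027] open -0.002 q6 -0.25
t17.98 pos [ 0.4999 -0.1151  0.0862] yawy -0.206 tilt [-0.0025 -0.0036] F [ 0.44 -0.14 -0.05] T [0.014 0.009 0.044] open -0.001 q6 -0.25
t18.10 pos [ 0.4999 -0.1151  0.0869] yawy -0.206 tilt [-0.0024 -0.0036] F [ 0.14 -0.17 -0.56] T [ 0.046 -0.007  0.031] open -0.003 q6 -0.25
```

Contact was lost at z ≈ 0.086 and the button bottomed at ≈ 0.081, so it made its full ~5 mm travel. Retreating for final views.

```bash
python3 -m pendant '[[[0,0,-0.1,0,0,0],[0,0,-0.2,0,0,0],[-0.02,0,-0.25,0,0,0],[-0.02,0,-0.25,0,0,0],[0,0,0,0,0,0],[0,0,0,0,0,0]]]';python3 -c "
from plan import *
from h import *
stat()
c=imaging.camera('wrist');cv2.imwrite('pics/w14.png',c['pixels'])
print('knob?',proj(c,[[.5244,-.0403,.101]]))
c=imaging.camera('scene');cv2.imwrite('pics/s14.png',cv2.resize(c['pixels'][125:275,170:320],None,fx=4,fy=4,interpolation=2))
c=imaging.camera('side');cv2.imwrite('pics/d14.png',cv2.resize(c['pixels'][150:300,180:360],None,fx=3.5,fy=3.5,interpolation=2))"
```

```text
time_s: 18.85
eef_pos: [0.4978, -0.1222, 0.2498]
eef_rot: [-0.001, 0.776, 0.63, -0.003]
wrist_force: [0.3, 0.6, -0.5]
opening: -0.0
t18.85 pos [ 0.4978 -0.1222  0.2498] yawy -0.207 tilt [-0.0049 -0.0023] F [ 0.28  0.65 -0.5 ] T [ 0.029  0.019 -0.018] open -0.000 q6 -0.26
knob? [[274.59852323  78.78046778]]
```

View pics/w14.png

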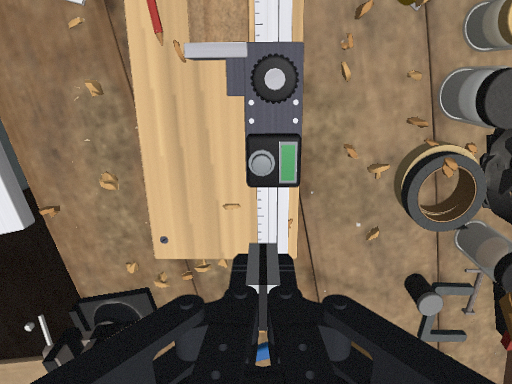

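View pics/s14.png

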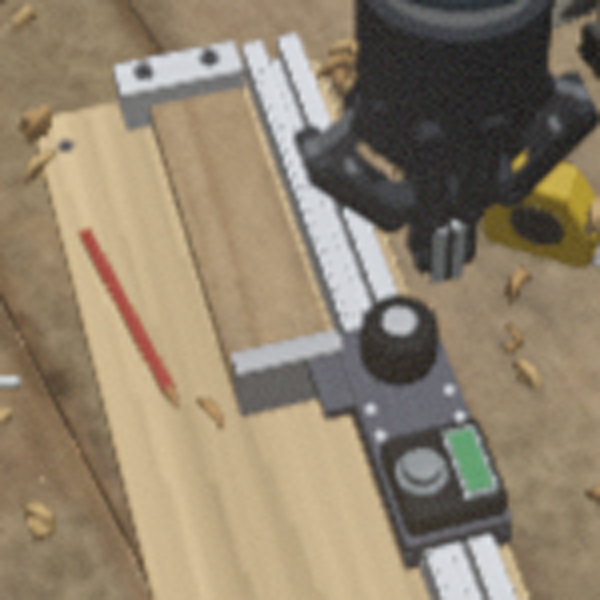

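View pics/d14.png

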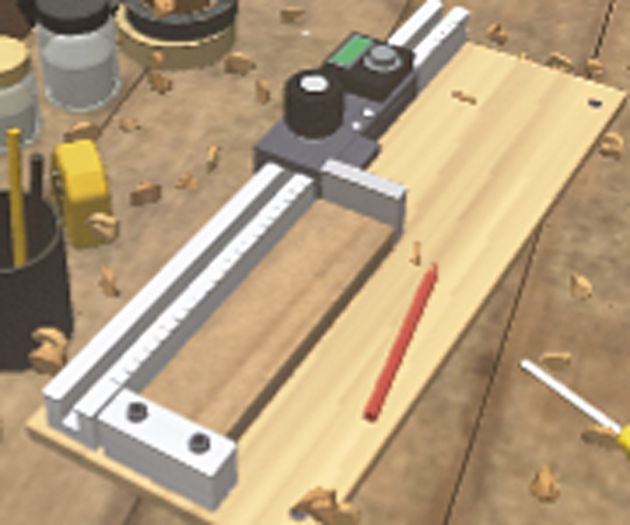

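The scene matches the picture taken before the button press. One more sub-pixel check: did the stop shift between the pushed-home moment (s7) and now?

```bash
python3 - <<'E'
import cv2,numpy as np
a={n:cv2.imread(f"pics/s{n}.png",0).astype(np.float32) for n in (6,7,9,10,14)}
def sh(p,q,y0,y1,x0,x1):
    w=cv2.createHanningWindow((x1-x0,y1-y0),cv2.CV_32F)
    return np.round(np.array(cv2.phaseCorrelate(a[p][y0:y1,x0:x1],a[q][y0:y1,x0:x1],w)[0])/4,3)
for p,q in((6,7),(7,9),(7,10),(7,14),(10,14)):
    print(p,q,"readout",sh(p,q,400,560,360,530),"shoe",sh(p,q,320,430,225,345),"board",sh(p,q,400,590,0,220))
E
```

```text
6 7 readout [-0.996 -2.79 ] shoe [ 0.006 -0.052] board [0.11  0.001]
7 9 readout [0.006 0.012] shoe [0.024 0.01 ] board [0.122 0.001]
7 10 readout [0.006 0.006] shoe [-0.034  0.02 ] board [ 0.141 -0.03 ]
7 14 readout [ 0.001 -0.009] shoe [-0.025  0.024] board [0.123 0.007]
10 14 readout [-0.008  0.005] shoe [0.001 0.001] board [ 0.127 -0.002]
```

Between push-home, lock, and now, the stop has moved less than ~0.02 px (~0.05 mm). Handing in.

```bash
python3 -c "
from bench import ctrl
print(ctrl.hand_in())"
```

```text
the job is handed in; nothing more can be done
None
```

The length stop is set against the pattern piece and locked there. Its readout was zeroed, and I handed the job in at about 19 s of the 54 s allowed.

- **Slide test and setting:** I gripped the knob and tried the stop gently. It slid at about 3 N, so it was free. I slid it 46.6 mm until the force rose to about 15 N with the pattern closed up against both the shoe and the end block.
- **Locking:** I twisted the knob while keeping a light push on it. A 7 N pull then moved the gripper only about 0.5 mm. I turned further until the torque peaked at 1.36 N m. There the pads slid about 5 mm on the knob, which I take to be its solid stop.
- **Zeroing:** I held the button at its bottom for about 3 s at 9 to 14 N, after a brief 34 N as it bottomed. As I lifted off, contact ended about 5 mm above that, so the button made its full travel and came back up.
- **Last checks:** Between push-home and the final picture, the readout shifted by only about 0.01 px (under 0.1 mm). The end views look flush, and the robot was clear of everything.
- **Checks that disagreed:**
  - My button position estimates differed by up to 8 mm along the rail; the press still landed on the button.
  - The total knob turn before the solid stop was at least 1.4 rad. That is at or slightly over what a free start allows, so the pads may have slipped a little on the knob.

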